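Set the strain viewer's polarizer ring and take a reading

ROBOT

A 6-joint arm with a two-finger parallel gripper is mounted at the origin on a cart in front of the work surface, level with it; the furniture and walls round the work are solid. World frame = base frame: x ahead of the robot, y to its left, z up, the work surface at z = 0. Lengths are in m, angles in rad, forces in N, time in s.
With the tool pointing down it reaches from about 0.35 to 0.775 m from the base axis. Payload 5.5 kg.
Tool frame: the origin (TCP) lies midway between the tips of the shut fingers; the grasp point (between the pads) lies grip_point_offset behind it (grip_point_offset is the distance from the TCP to the grasp point, in m); z points along the fingers, y is the direction in which the jaws open and shut (so a half turn about z gives the same grasp; the last joint's range is limited). The gripper opens to 85 mm and grips with 20 to 120 N. Pads are 22 mm wide; open, the fingers measure 114 mm over their backs; the gripper's body (76 mm by 85 mm) begins 54 mm behind the grasp point. The pads swing forward as they close: fully open they stand 13 mm farther back than shut.
Start: joints at [1.094, 0.313, 0.046, 1.304, 0, 1.431], TCP at [0.19, 0.543, 0.206] pointing down, gripper open.
Joint ranges: [-2.76, 2.76], [-0.86, 1.69], [-1.03, 1.26], [-2.2, 2.34], [-1.47, 1.5], [-3.14, 3.14]. Speed limits (rad/s): [2.57, 2.57, 3.14, 3.14, 3.14, 3.14].

INTERFACE

Orientations are given as a unit quaternion [w, x, y, z].
In Python, from workcell import * gives the robot as it stands.
- The arm moves only by the tool send_rows, never from a script. Its argument "series" is one flat list of numbers, 7 for each row, row after row: the shift along the tool's x, y, z in cm, then the turn, a rotation vector about the tool's x, y, z in degrees, then the opening, from 0 (shut) to 1 (fully open). A call has 1 to 10 rows; each row is the pose to reach, as a shift and turn from the pose commanded when the call began, along the tool's axes at that moment; what a row does not reach only later rows make up. A row lasts 1/12 s, in which the tool goes at most 41.7 mm and 7.16 degrees, less where a joint would pass 70% of its speed; a pose out of reach is approached as far as the arm can. A call with a gripper value outside its range is refused whole. The fingers move at their own pace and stop on an object; "newtons" is the grip in N (left out, the last holds). Time passes only in rows, so rows that repeat a pose let the fingers close. It gives the time, the measured TCP pose, the force and the opening at its end, in the units of the state.
- get_state(): the state, without advancing time (a new reading comes with each control period).
- read_camera(name): name is "side" or "top"; returns the picture (384x512x3 uint8, blue, green, red); there is no depth.
- camera_info(name): a dict with "K" (3x3 intrinsics, pixels), "xyz" and "attitude" of the camera in the world. Camera axes: x right, y down, z forward; pixel columns grow to the right and rows downward; lengths in m; the calibration is good to about 2 mm. A picture is of the moment at which its call begins. camera_info takes no time and is no camera call.
- hand_in(): hands the job in, once; it reports no verdict.
Trained networks look in the newest picture that a camera, given by its name, has taken for a name from the list of things; names that differ only in an ending like _2 or _b are one class to them, and where a whole thing is asked for, a point or a joint stands for the part that bears it (a point fixed in the world has none). Each returns a list of dicts, best first, with "p" (0 to 1); they miss things now and then, are a little off and sometimes report something else, mostly with a low value. They report only what shows in the picture. A call takes as long as a camera call.
- silhouettes(camera, label): "pixels" (384x512 bool, what is visible of it) and "box" ([left, top, width, height] in pixels, round what is visible of it).
The state is a dict: "clock": time; "joint_pos": joint angles; "qvel": joint speeds; "tau": joint torques, N m; "tcp_pos": TCP position; "orientation": TCP orientation; "wrist_force": force on the tool from outside, world axes, zero at the start; "ft_torque": the same for the moment, N m; "finger_gap": finger opening in m.
Only numpy, scipy, OpenCV 4.12 (cv2) and the standard library are available. Lean on these libraries where they do the work, as an engineer would, in place of code of your own. Each camera call takes 0.05 s, during which the arm holds its last target. There are 200 camera calls.

TASK

Set the round strain viewer for a reading: gently push its lever round by the upright pin until the pointer points at the one tall setting peg that stands on the scale. Then press the button on the viewer's front fully down and let it come up again, leaving the ring set as it is. Nothing is to be picked up, and the strap slider on the glass, the grease pot and the tape roll stay where they are.

Things in the scene. Friction and masses are not known exactly. Their poses are not given: they have to be found in the camera images.
- viewer: round grey strain viewer, a fixed instrument: scale plate 200 mm in diameter, top face 20 mm above the desk; in its middle a fixed glass stage 67 mm in diameter with its top at 36 mm. Origin at the centre of its underside, on the ring's axis. Its own -x points to its front, where a low lug (56 mm wide, reaching 150 mm from the axis) carries the button. White scale ticks every 10 degrees run round the front of the plate, 80 to 92 mm from the axis. Does not move.
- ring (a joint): angle of the dark knurled polarizer ring (104 mm outside diameter, top at 34 mm above the desk) about the viewer's vertical axis, rad: 0 when the lever points along the viewer's own -x (front), growing counter-clockwise as seen from above; stops at -1.4 and 1.4. It turns stiffly (about 0.08 N m, some 1.2 N at the pin) and stays where it is left.
- ring_axis (a point): centre of the ring, on its axis, 21 mm above the desk; its frame turns with the ring: its own -x points along the lever and pointer, its z is up.
- pin_top (a point): centre of the top of the upright aluminium pin on the ring's lever, 79 mm above the desk and 66 mm from the ring's axis; the pin is round, 12 mm in diameter, and free from 32 to 79 mm above the desk. The lever under it is a flat bar 12 mm wide, 25 to 31 mm above the desk, ending in a pointed tip 79 mm from the axis.
- peg: the setting peg: the one tall, thick plug on the scale, a plain aluminium cylinder 14 mm in diameter and 16 mm high (top 36 mm above the desk); origin at the centre of its underside, 90 mm from the ring's axis. It stands in one of four holes, at -60, -30, 30 and 60 degrees of the ring's angle; the other three hold flat plugs. Fixed.
- plug_1: flat round aluminium blanking plug, diameter 8 mm, only 2 mm high, in one of the four holes on the scale; origin at the centre of its underside. Not the target. Fixed.
- plug_2: flat round aluminium blanking plug, diameter 8 mm, only 2 mm high, in one of the four holes on the scale; origin at the centre of its underside. Not the target. Fixed.
- plug_3: flat round aluminium blanking plug, diameter 8 mm, only 2 mm high, in one of the four holes on the scale; origin at the centre of its underside. Not the target. Fixed.
- button_top (a point): centre of the top of the round grey push button (26 mm in diameter, facing up) on the front lug, 124 mm from the ring's axis; 36 mm above the desk when up; it sits in a dark collar 42 mm in diameter whose top is at 26 mm.
- button (a joint): how far the button is pressed, m: 0 up, 0.006 fully down; springs back. It takes about 5 N to push fully down; 4.5 mm counts as pressed.
- slider: black moulded strap slider, 20 x 31 x 9 mm, lying loose on the glass stage; origin at the centre of its underside. Leave alone.
- grease_pot: low round grease pot with a lid, 57 mm in diameter, 32 mm high, loose on the desk to the right of the viewer; origin at the centre of its underside. Leave alone.
- tape: small roll of black tape lying flat, 59 mm in diameter, 19 mm high, loose on the desk behind and to the right of the viewer; origin at the centre of its underside. Leave alone.

How it is judged:
On the way, in this order (a step that is already met when the one before it is completed fails the run):
1. the pointer has been brought to the setting peg (y of peg in the frame of ring_axis between -0.007 and 0.007 m and x of peg in the frame of ring_axis below 0 m and velocity of joint ring between -0.05 and 0.05 rad/s), for 0.3 s.
2. the button is pressed down with the ring set (y of peg in the frame of ring_axis between -0.007 and 0.007 m and x of peg in the frame of ring_axis below 0 m and value of joint button above 0.0045 m), for 0.05 s.
At the end, for the whole second after the job is handed in: The pointer's line passes through the setting peg (the peg's centre within 7 mm, half the peg's width, of the line), the ring is at rest, and the button is up again after being pressed at least 4.5 mm while the ring was set (y of peg in the frame of ring_axis between -0.007 and 0.007 m and x of peg in the frame of ring_axis below 0 m and velocity of joint ring between -0.02 and 0.02 rad/s and value of joint button below 0.001 m); the robot touches nothing.
It fails at once if the button is pressed (over 3 mm) while the pointer is not at the peg (value of joint button above 0.003 m and not (y of peg in the frame of ring_axis between -0.007 and 0.007 m and x of peg in the frame of ring_axis below 0 m)).
It fails at once if the ring or its lever is pushed or gripped with more than 15 N (contact force between the fingers and ring above 15 N).
It fails at once if the strap slider, grease pot or tape roll is moved by more than 8 mm (distance of any of slider, grease_pot, tape from where it was at the start of the episode above 0.008 m).
It also fails if it takes over 61 s, if anything falls off the work surface, if the arm or the gripper's body presses on something with over 40 N, if the wrist force passes 120 N, or if a joint passes its speed limit or range.

## Working session

There is one attempt and no reset: what is moved stays moved. The work goes in short steps, Python scripts to look and compute and a tool call to move; the robot and the scene stay as the last step left them, time stands still between calls to the robot, and variables do not carry over. Pictures are saved under pics/ and viewed, about 8 in all and at most 12, crops included, and the job is handed in when it is done.

Besides the shell and the picture viewer there is one more tool, called after "Request:" as name(argument=value, ...) on one line, values as JSON. send_rows: Moves the arm, as the interface text tells. Its arguments: {"type":"object","properties":{"series":{"type":"array"},"newtons":{"type":"number"}},"required":["series"]}

```bash
mkdir -p pics; ls
cat > h.py <<'E'
from workcell import *
import numpy as np, cv2
from scipy.spatial.transform import Rotation as R
def quat(q): return R.from_quat([q[1],q[2],q[3],q[0]])
def cam(n):
    c=camera_info(n); a=np.array(c["attitude"],float)
    M=a if a.shape==(3,3) else quat(a).as_matrix()
    return np.array(c["K"]),np.array(c["xyz"]),M
def px2w(n,uv,z):
    K,p,M=cam(n); d=M@np.linalg.solve(K,[uv[0],uv[1],1.]); return p+d*(z-p[2])/d[2]
def w2px(n,P):
    K,p,M=cam(n); q=K@(M.T@(np.asarray(P)-p)); return q[:2]/q[2]
E
python3 - <<'E'
from h import *
print(get_state())
for n in("side","top"):
    print(camera_info(n)); cv2.imwrite(f"pics/{n}0.png",read_camera(n))
    for l in("viewer","ring","pin_top","peg","plug_1","button","slider","grease_pot","tape"):
        for d in silhouettes(n,l)[:4]:
            m=d["pixels"]; ys,xs=np.nonzero(m)
            print(n,l,round(d["p"],2),d["box"],xs.mean().round(1),ys.mean().round(1),len(xs))
E
```

```text
pics
{'clock': 0.0, 'joint_pos': array([1.09438220e+00, 3.13950454e-01, 4.50102034e-02, 1.30355677e+00,
       4.41498579e-05, 1.43117452e+00]), 'qvel': array([ 0.00025014,  0.00109231,  0.00027801,  0.00096976, -0.00035371,
        0.00030806]), 'tau': array([-4.50801999e-04, -4.80622315e+01,  2.98532706e+01,  1.92543631e-02,
        4.52744018e-05,  1.35347162e-05]), 'tcp_pos': array([0.18978325, 0.54223007, 0.20555005]), 'orientation': array([-2.78835379e-04,  1.67601371e-01,  9.85854481e-01, -8.03631804e-04]), 'wrist_force': array([ 0.66263362, -0.01890515, -0.03874351]), 'ft_torque': array([-0.00502918,  0.00595755,  0.02517032]), 'finger_gap': 0.08517336608914662}
{'K': array([[394.79522364,   0.        , 253.9654124 ],
       [  0.        , 394.79522364, 188.78845167],
       [  0.        ,   0.        ,   1.        ]]), 'xyz': array([0.11947538, 0.29997193, 0.49823344]), 'attitude': array([ 0.15287825, -0.25246889,  0.82181358, -0.48735012])}
side viewer 0.73 [216.3, 205.4, 103.3, 70.8] 266.8 236.3 4722
side ring 0.89 [237.5, 208.7, 46.1, 31.7] 263.3 226.7 885
side ring 0.6 [
[... 511 characters left out ...]
([ 0.43003411, -0.30992536,  0.92911567]), 'attitude': array([ 0.0502209 , -0.70364839,  0.70796046, -0.03389388])}
top viewer 0.77 [218.1, 169.0, 81.9, 95.1] 256.6 211.8 4937
top ring 0.9 [235.8, 187.8, 43.7, 49.5] 257.4 209.0 770
top pin_top 0.77 [238.4, 186.1, 42.7, 47.9] 256.9 207.4 724
top peg 0.64 [300.1, 178.3, 22.9, 21.6] 310.6 190.2 269
top plug_1 0.16 [239.9, 184.6, 38.2, 49.5] 257.0 207.9 908
top slider 0.54 [253.7, 201.4, 6.9, 12.7] 255.0 206.2 21
top slider 0.49 [238.6, 187.4, 42.2, 45.4] 257.5 207.9 779
top grease_pot 0.93 [304.3, 220.0, 21.8, 21.8] 311.5 228.7 408
top tape 0.49 [301.3, 176.8, 21.8, 21.5] 310.3 189.4 279
top tape 0.22 [219.7, 168.3, 78.0, 95.1] 256.6 211.3 4917
```

Run:
```python
from h import *
t=cv2.imread("pics/top0.png")[155:275,205:335]
s=cv2.imread("pics/side0.png")[180:290,205:335]
cv2.imwrite("pics/top1.png",cv2.resize(t,None,fx=5,fy=5,interpolation=cv2.INTER_CUBIC)[:600])
cv2.imwrite("pics/side1.png",cv2.resize(s,None,fx=5,fy=5,interpolation=cv2.INTER_CUBIC))
```

```text
(no output)
```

View pics/top1.png

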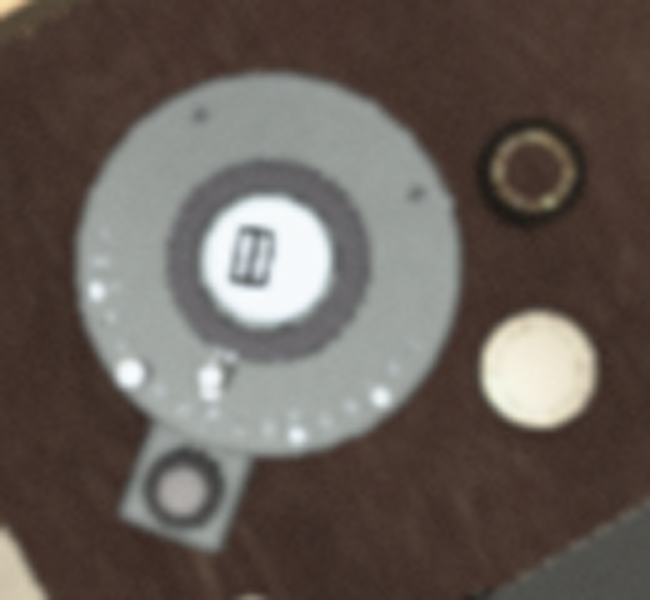

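View pics/side1.png

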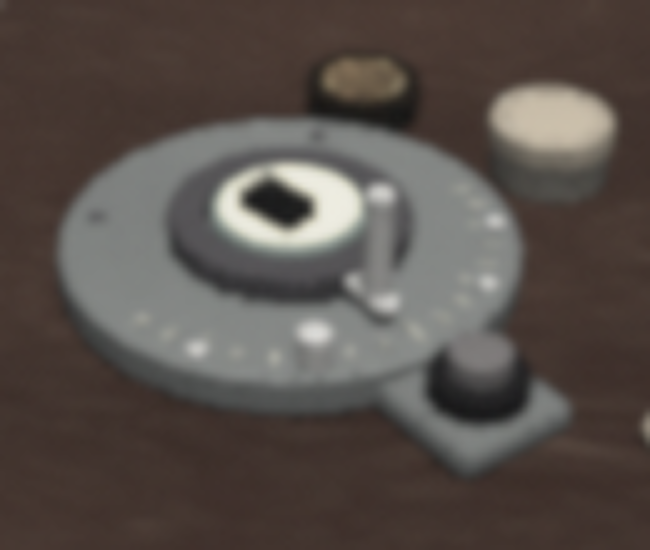

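The top view shows the peg at crop (130,375), flat plugs at (96,290), (297,435) and (380,398), the pin at about (210,377), and the button at (183,488). The side view agrees: peg top (314,331), plugs (197,348), (488,283) and (497,220), pin top (381,192), button (482,350). The peg is the second hole from the left, so -30°.

Run:
```python
from h import *
from scipy.optimize import least_squares
def hole(a,r,z): a=np.radians(a); return lambda v:[v[0]-r*np.cos(v[2]+a),v[1]-r*np.sin(v[2]+a),z]
T=lambda c:((c[0]+.5)/5-.5+205,(c[1]+.5)/5-.5+155)
S=lambda c:((c[0]+.5)/5-.5+205,(c[1]+.5)/5-.5+180)
obs=[("top",T((130,375)),hole(-30,90,36)),("top",T((96,290)),hole(-60,90,22)),("top",T((297,435)),hole(30,90,22)),("top",T((380,398)),hole(60,90,22)),("top",T((183,488)),hole(0,124,36)),
("side",S((314,331)),hole(-30,90,36)),("side",S((197,348)),hole(-60,90,22)),("side",S((488,283)),hole(30,90,22)),("side",S((497,220)),hole(60,90,22)),("side",S((482,350)),hole(0,124,36))]
obs=[(n,uv,(lambda f:lambda v:np.array(f([v[0]*1000,v[1]*1000,v[2]]))/1000)(f)) for n,uv,f in obs]
# 0 off-camera bias: fit all and each alone
c0=px2w("top",T((267,263)),.02); b=px2w("top",T((183,488)),.036)
y0=np.arctan2(*(c0-b)[[1,0]]); print("init",c0,y0)
for sel in(("top","side"),("top",),("side",)):
    f=lambda v:np.concatenate([w2px(n,g(v))-uv for n,uv,g in obs if n in sel])
    r=least_squares(f,[c0[0],c0[1],y0]); print(sel,r.x,np.degrees(r.x[2]),np.round(r.fun,1))
    if len(sel)==2: v=r.x
g=lambda p:[v[0]-.066*np.cos(v[2]+p[0]),v[1]-.066*np.sin(v[2]+p[0]),.079]
pin=[("side",S((381,192)))]
r=least_squares(lambda p:np.concatenate([w2px(n,g(p))-uv for n,uv in pin]),[-.2]); print("ring deg",np.degrees(r.x),r.fun,g(r.x))
print("exp pin top in top img crop",(w2px("top",g(r.x))-[205,155])*5)
for n,z in(("peg",obs[0][2]),("button",obs[4][2])): print(n,z(v))
for l,z in(("grease_pot",.016),("tape",.01)):
    d=silhouettes("top",l)[0]; bx=d["box"]; print(l,px2w("top",(bx[0]+bx[2]/2,bx[1]+bx[3]/2),z))
s=get_state(); print(quat(s["orientation"]).as_matrix().round(3)); print(grip_point_offset if 'grip_point_offset' in globals() else '')
```

```text
init [ 0.50786947 -0.29475018  0.02      ] -0.35593468855651195
('top', 'side') [ 0.50682438 -0.29477136 -0.36157979] -20.716996093895503 [-0.1  0.1 -0.1  0.8 -0.1  0.6 -0.2  0.4 -0.5  1.1 -0.2 -0.6 -0.2 -0.7
 -0.1 -0.7 -0.5 -0.4 -0.5 -0.8]
('top',) [ 0.50829673 -0.29531939 -0.36154445] -20.714970867205505 [ 0.1 -0.5  0.1  0.2  0.1  0.   0.  -0.2 -0.3  0.5]
('side',) [ 0.50522449 -0.29329319 -0.36237939] -20.76280975456511 [ 0.1  0.1 -0.  -0.   0.2 -0.1 -0.1  0.1 -0.2 -0.1]
ring deg [-3.65266502] [-0.30098059 -0.8703132 ] [np.float64(0.4467048335389282), np.float64(-0.26753829453341543), 0.079]
exp pin top in top img crop [207.01786678 377.704607  ]
peg [ 0.44984077 -0.22510883  0.036     ]
button [ 0.39084233 -0.25090607  0.036     ]
grease_pot [ 0.44610661 -0.44142122  0.016     ]
tape [ 0.55953563 -0.43722999  0.01      ]
[[-0.944  0.33   0.   ]
 [ 0.33   0.944  0.   ]
 [ 0.     0.    -1.   ]]
0.0187
```

Run:
```python
from h import *
cv2.imwrite("pics/both.png",np.hstack([cv2.resize(cv2.imread(f"pics/{n}0.png"),(400,300)) for n in("top","side")]))
```

```text
(no output)
```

View pics/both.png

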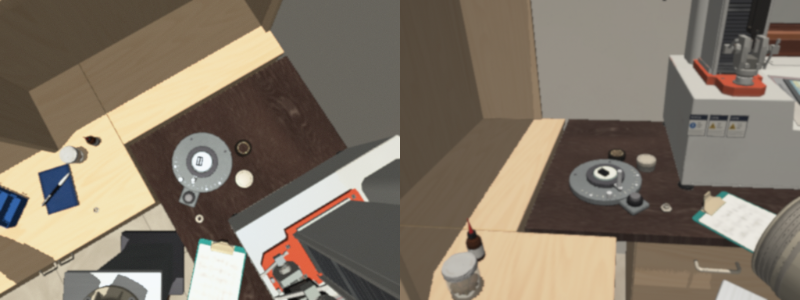

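Picture 3: the viewer sits alone on the dark desk, with the machine to its right and the cabinet behind. The route through the front of the desk is clear. I'll straddle the pin with half-shut fingers, without gripping it, so I can push it either way.

Request:
send_rows(series=[-34,-24.5,0,0,0,18.4,0.4,-34,-24.5,0,0,0,18.4,0.4,-34,-24.5,0,0,0,18.4,0.4,-34,-24.5,0,0,0,18.4,0.4,-34,-24.5,0,0,0,18.4,0.4,-34,-24.5,0,0,0,18.4,0.4,-34,-24.5,0,0,0,18.4,0.4,-34,-24.5,0,0,0,18.4,0.4,-34,-24.5,0,0,0,18.4,0.4,-34,-24.5,0,0,0,18.4,0.4], newtons=20)

```text
clock: 1.93
tcp_pos: [0.4294, 0.1993, 0.2068]
orientation: [0.0, 0.323, 0.946, 0.0]
wrist_force: [1.8, 0.9, -0.8]
finger_gap: 0.0341
```

```bash
cat >> h.py <<'E'
def rel(P):
    s=get_state(); Rm=quat(s["orientation"]).as_matrix()
    print("t",round(s["clock"],2),"tcp",s["tcp_pos"].round(4),"y-dir",np.degrees(np.arctan2(Rm[1,1],Rm[0,1])).round(1),"tilt",Rm[2,2].round(5),"F",s["wrist_force"].round(1),"gap",round(s["finger_gap"],4))
    for p in P: print(np.round(p,4),"-> shift cm",(Rm.T@(np.array(p)-s["tcp_pos"])*100).round(2))
E
python3 -c "
from h import *
rel([[.4467,-.2675,.2],[.4467,-.2675,.055]])"
```

```text
t 1.93 tcp [0.4294 0.1993 0.2068] y-dir 52.3 tilt -1.0 F [ 1.8  0.9 -0.8] gap 0.0341
[ 0.4467 -0.2675  0.2   ] -> shift cm [-29.91 -35.88   0.66]
[ 0.4467 -0.2675  0.055 ] -> shift cm [-29.9  -35.89  15.16]
```

Request:
send_rows(series=[-29.9,-35.9,4,0,0,0,0.4,-29.9,-35.9,4,0,0,0,0.4,-29.9,-35.9,4,0,0,0,0.4,-29.9,-35.9,4,0,0,0,0.4,-29.9,-35.9,4,0,0,0,0.4,-29.9,-35.9,4,0,0,0,0.4,-29.9,-35.9,4,0,0,0,0.4,-29.9,-35.9,4,0,0,0,0.4,-29.9,-35.9,4,0,0,0,0.4,-29.9,-35.9,4,0,0,0,0.4])

```text
clock: 2.77
tcp_pos: [0.4434, -0.216, 0.171]
orientation: [0.0, 0.323, 0.946, 0.0]
wrist_force: [1.1, 0.8, 0.1]
finger_gap: 0.0341
```

```bash
python3 -c "
from h import *
rel([[.4467,-.2675,.16],[.4467,-.2675,.115],[.4467,-.2675,.055]])"
```

```text
t 2.77 tcp [ 0.4434 -0.216   0.171 ] y-dir 52.3 tilt -1.0 F [1.1 0.8 0.1] gap 0.0341
[ 0.4467 -0.2675  0.16  ] -> shift cm [-3.41 -3.88  1.1 ]
[ 0.4467 -0.2675  0.115 ] -> shift cm [-3.41 -3.88  5.6 ]
[ 0.4467 -0.2675  0.055 ] -> shift cm [-3.4  -3.88 11.6 ]
```

Request:
send_rows(series=[-3.4,-3.9,5.6,0,0,0,0.4,-3.4,-3.9,5.6,0,0,0,0.4,-3.4,-3.9,5.6,0,0,0,0.4,-3.4,-3.9,5.6,0,0,0,0.4,-3.4,-3.9,5.6,0,0,0,0.4])

```text
clock: 3.18
tcp_pos: [0.4466, -0.2649, 0.1151]
orientation: [-0.0, 0.323, 0.946, 0.0]
wrist_force: [0.4, -0.3, 0.3]
finger_gap: 0.0342
```

Run:
```python
from h import *
rel([[.4467,-.2675,.055]])
a=read_camera("side")[170:290,205:335]; b=read_camera("top")[155:275,205:335]
cv2.imwrite("pics/p4.png",np.hstack([cv2.resize(i,(400,369),interpolation=cv2.INTER_CUBIC) for i in(a,b)]))
```

```text
t 3.18 tcp [ 0.4466 -0.2649  0.1151] y-dir 52.3 tilt -1.0 F [ 0.4 -0.3  0.3] gap 0.0342
[ 0.4467 -0.2675  0.055 ] -> shift cm [-0.17 -0.2   6.01]
```

View pics/p4.png

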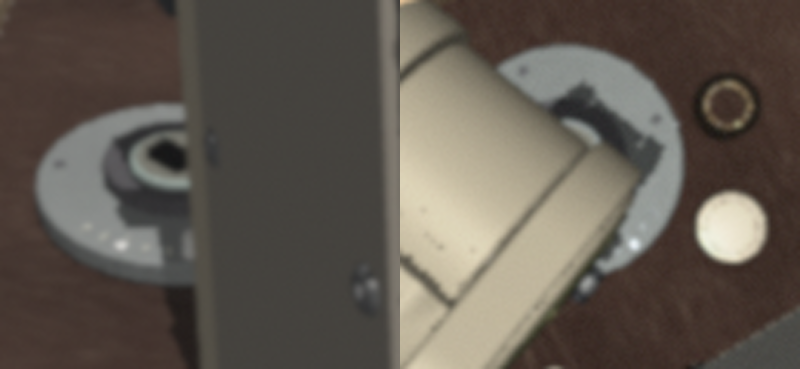

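Picture 4: the arm blocks the pin in both views. The finger gap leaves about 11 mm clearance on each side against roughly 2 mm of uncertainty, so I'll lower gently and check the force.

Request:
send_rows(series=[-0.1,-0.2,1.0,0,0,0,0.4,-0.1,-0.2,2.0,0,0,0,0.4,-0.1,-0.2,3.0,0,0,0,0.4,-0.1,-0.2,4.0,0,0,0,0.4,-0.1,-0.2,5.0,0,0,0,0.4,-0.1,-0.2,6.0,0,0,0,0.4,-0.1,-0.2,6.0,0,0,0,0.4,-0.1,-0.2,6.0,0,0,0,0.4])

```text
clock: 3.95
tcp_pos: [0.4457, -0.2671, 0.0538]
orientation: [-0.001, 0.323, 0.946, 0.0]
wrist_force: [-1.3, 0.8, -0.3]
finger_gap: 0.0343
```

Run:
```python
from h import *
v=[.5068,-.2948,-.3616]
# finger: pin at ring angle a; TCP on its lever line minus 11mm along tool y (pushing +y finger is behind... ) tool y=52 deg
out=[]
for a in(-3.65,-10,-17,-24,-30):
    t=v[2]+np.radians(a); out.append([v[0]-.066*np.cos(t),v[1]-.066*np.sin(t),.055])
rel(out)
```

```text
t 3.95 tcp [ 0.4457 -0.2671  0.0538] y-dir 52.3 tilt -1.0 F [-1.3  0.8 -0.3] gap 0.0343
[ 0.4467 -0.2676  0.055 ] -> shift cm [-0.11  0.02 -0.12]
[ 0.4501 -0.2611  0.055 ] -> shift cm [ 0.02  0.74 -0.12]
[ 0.4546 -0.2544  0.055 ] -> shift cm [ 0.07  1.54 -0.12]
[ 0.4599 -0.2484  0.055 ] -> shift cm [ 0.02  2.35 -0.12]
[ 0.465  -0.2437  0.055 ] -> shift cm [-0.1   3.03 -0.12]
```

Request:
send_rows(series=[0,0.4,0,0,0,0,0.4,0,0.8,0,0,0,0,0.4,0,1.1,0,0,0,0,0.4,0,1.4,0,0,0,0,0.4,0,1.7,0,0,0,0,0.4,0,2.0,0,0,0,0,0.4,0,2.3,0,0,0,0,0.4,0,2.6,0,0,0,0,0.4,0,2.9,0,0,0,0,0.4,0,3.2,0,0,0,0,0.4])

```text
clock: 4.78
tcp_pos: [0.4661, -0.242, 0.0548]
orientation: [-0.0, 0.323, 0.946, 0.0]
wrist_force: [-0.6, -0.2, -1.2]
finger_gap: 0.0342
```

Run:
```python
from h import *
t=-.3616+np.radians(-30); yd=np.radians(52.3)
p=np.array([.5068-.066*np.cos(t),-.2948-.066*np.sin(t),.054])
g=get_state()["finger_gap"]
rel([p+(g/2-.006)*np.array([np.cos(yd),np.sin(yd),0])])
```

```text
t 4.78 tcp [ 0.4661 -0.242   0.0548] y-dir 52.3 tilt -1.0 F [-0.6 -0.2 -1.2] gap 0.0342
[ 0.4718 -0.2349  0.054 ] -> shift cm [-0.02  0.91  0.08]
```

Request:
send_rows(series=[0,0.2,0,0,0,0,0.4,0,0.4,0,0,0,0,0.4,0,0.6,0,0,0,0,0.4,0,0.75,0,0,0,0,0.4,0,0.85,0,0,0,0,0.4,0,0.9,0,0,0,0,0.4,0,0.9,0,0,0,0,0.4,0,0.9,0,0,0,0,0.4,0,0.9,0,0,0,0,0.4,0,0.9,0,0,0,0,0.4])

```text
clock: 5.62
tcp_pos: [0.4714, -0.2352, 0.0548]
orientation: [0.0, 0.323, 0.946, 0.0]
wrist_force: [0.5, -0.2, 0.1]
finger_gap: 0.0341
```

```bash
python3 -c "
from h import *
rel([[.4718,-.2349,.054],[.43,-.05,.22]])"
```

```text
t 5.62 tcp [ 0.4714 -0.2352  0.0548] y-dir 52.3 tilt -1.0 F [ 0.5 -0.2  0.1] gap 0.0341
[ 0.4718 -0.2349  0.054 ] -> shift cm [-0.01  0.05  0.08]
[ 0.43 -0.05  0.22] -> shift cm [ 14.6   12.12 -16.52]
```

Request:
send_rows(series=[0,-0.5,0,0,0,0,0.4,0,-0.5,-1,0,0,0,0.4,0,-0.5,-4,0,0,0,0.4,0,-0.5,-8,0,0,0,0.4,0,-0.5,-12,0,0,0,0.4,4,2,-14,0,0,0,0.4,14,12,-14,0,0,0,0,14,12,-14,0,0,0,0,14,12,-14,0,0,0,0,14,12,-14,0,0,0,0])

```text
clock: 6.45
tcp_pos: [0.4327, -0.0518, 0.1961]
orientation: [0.0, 0.323, 0.947, 0.0]
wrist_force: [-0.7, -0.1, -0.7]
finger_gap: 0.0
```

Request:
send_rows(series=[8,9,0,0,0,0,0,8,9,0,0,0,0,0,8,9,0,0,0,0,0,8,9,0,0,0,0,0,8,9,0,0,0,0,0])

```text
clock: 6.87
tcp_pos: [0.4255, 0.0673, 0.1957]
orientation: [0.001, 0.321, 0.947, 0.0]
wrist_force: [-0.3, -0.9, -1.2]
finger_gap: -0.0005
```

Run:
```python
from h import *
rel([])
a=read_camera("side")[170:290,205:335]; b=read_camera("top")[155:275,205:335]
cv2.imwrite("pics/p5.png",np.hstack([cv2.resize(i,(400,369),interpolation=cv2.INTER_CUBIC) for i in(a,b)]))
```

```text
t 6.87 tcp [0.4255 0.0673 0.1957] y-dir 52.6 tilt -1.0 F [-0.3 -0.9 -1.2] gap -0.0005
```

View pics/p5.png

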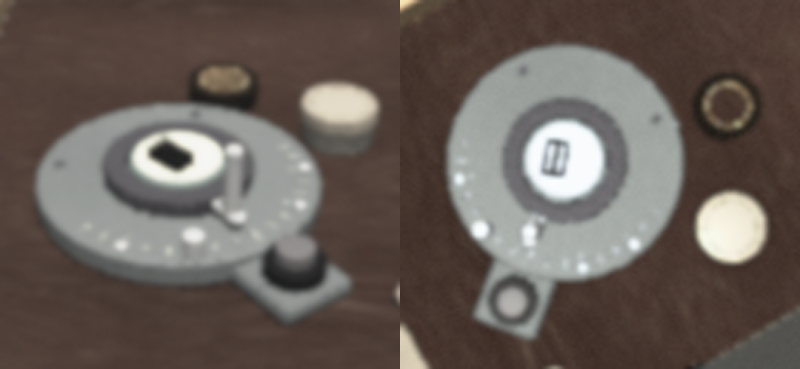

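Picture 5: the pin (side view about (233,149)) looks unmoved, so the push may have missed. I'll check numerically against the first picture.

Run:
```python
from h import *
rel([])
out=[]
for n in("side","top"):
    o=cv2.imread(f"pics/{n}0.png"); c=read_camera(n); cv2.imwrite(f"pics/{n}2.png",c)
    d=cv2.absdiff(o,c).max(2)[170:290,205:335]; ys,xs=np.nonzero(d>40); print(n,len(xs),xs.min()+205 if len(xs) else '',xs.max()+205 if len(xs) else '',ys.min()+170 if len(xs) else '',ys.max()+170 if len(xs) else '')
    r=(slice(195,255),slice(235,290)) if n=="side" else (slice(205,245),slice(225,270))
    for i in(o,c): out.append(cv2.resize(i[r],(400,300),interpolation=cv2.INTER_CUBIC))
cv2.imwrite("pics/p6.png",np.vstack([np.hstack(out[:2]),np.hstack(out[2:])]))
v=[.5068,-.2948,-.3616]
for a in(-3.65,-10,-20,-30):
    t=v[2]+np.radians(a);P=[v[0]-.066*np.cos(t),v[1]-.066*np.sin(t),.079]; print(a,w2px("side",P).round(1),w2px("top",P).round(1))
```

```text
t 6.97 tcp [0.4259 0.0653 0.1954] y-dir 52.3 tilt -1.0 F [ 0.  -0.2  0. ] gap -0.0
side 0    
top 0    
-3.65 [280.5 217.1] [246.4 230.6]
-10 [277.3 218.1] [243.7 229.2]
-20 [271.9 219.2] [239.8 226.4]
-30 [266.1 219.8] [236.5 223. ]
```

View pics/p6.png

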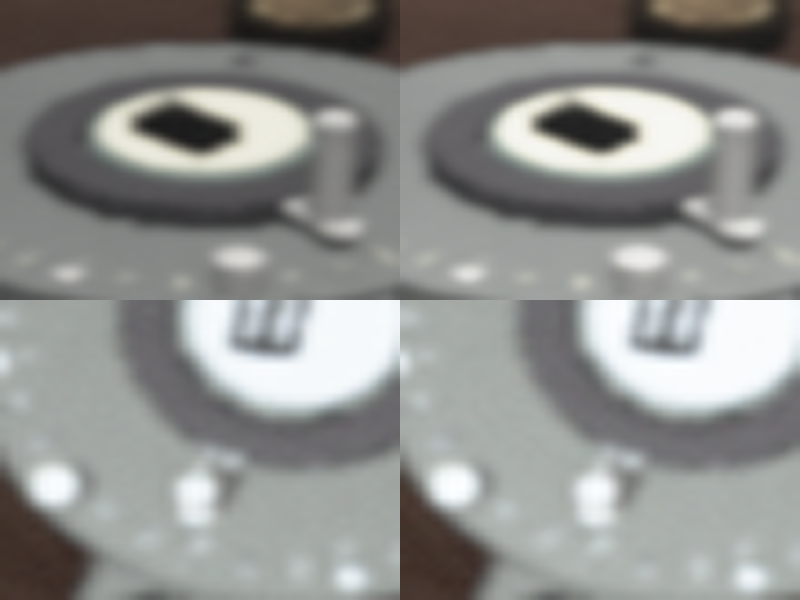

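Picture 6 (before and after crops) confirms that nothing moved: the pin top is still at side (281,217). I need to see where the gripper really appears relative to the reported TCP.

Run:
```python
from h import *
rel([])
T=get_state()["tcp_pos"]; o=[]
for n in("side","top"):
    c=cv2.imread(f"pics/{n}2.png"); u=w2px(n,T); print(n,u, w2px(n,T+[0,0,.07]))
    cv2.drawMarker(c,tuple(int(x) for x in u.round()),(0,0,255),cv2.MARKER_CROSS,14,1); o.append(c)
cv2.imwrite("pics/p7.png",cv2.resize(np.hstack(o),(800,300),interpolation=cv2.INTER_AREA))
```

```text
t 7.07 tcp [0.4261 0.0644 0.1951] y-dir 52.2 tilt -1.0 F [-0.   0.9 -0.4] gap -0.0001
side [153.75042703 265.5787876 ] [145.69852143 215.63510948]
top [ 85.09658869 240.18364311] [ 66.45393006 240.46951163]
```

View pics/p7.png

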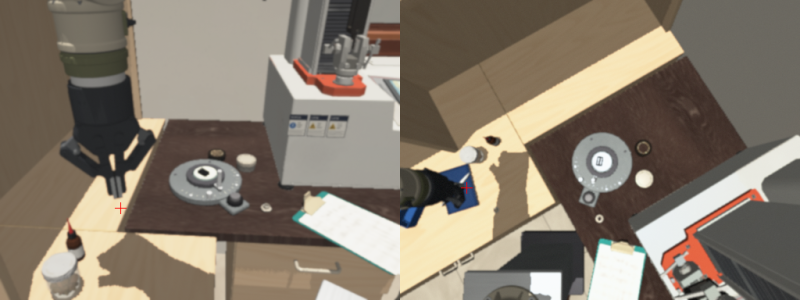

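Picture 7: the fingertips show at about (150,250) in the side image, but the reported TCP projects to (154,266). The real tips therefore sit about 2 cm higher than reported, and they passed over the pin. I'll measure this offset by triangulation.

Run:
```python
from h import *
rel([])
T=get_state()["tcp_pos"]; o=[]
for n,(x,y) in(("side",(125,215)),("top",(50,210))):
    c=read_camera(n)[y:y+60,x:x+60]; c=cv2.convertScaleAbs(cv2.resize(c,(400,400),interpolation=cv2.INTER_CUBIC),alpha=1.6,beta=20)
    u=(w2px(n,T)-[x,y]+.5)*400/60; cv2.drawMarker(c,tuple(int(k) for k in u),(0,0,255),cv2.MARKER_CROSS,14,1); o.append(c)
cv2.imwrite("pics/p8.png",np.hstack(o))
```

```text
t 7.07 tcp [0.4261 0.0644 0.1951] y-dir 52.2 tilt -1.0 F [-0.   0.9 -0.4] gap -0.0001
```

View pics/p8.png

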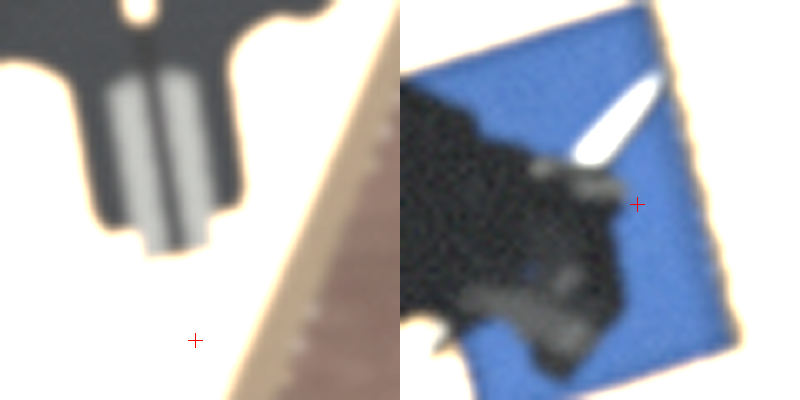

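The side view gives the tips 18.9 mm above the reported TCP, straight up, which matches grip_point_offset (18.7 mm). So actual tip z ≈ reported z + 19 mm. I'll repeat the push at reported z ≈ 0.030, which still clears the 36 mm peg.

```bash
python3 -c "
from h import *
rel([[.4467,-.2675,.195],[.4467,-.2675,.10]])"
```

```text
t 7.17 tcp [0.4261 0.0643 0.1949] y-dir 52.2 tilt -1.0 F [-0.4 -0.7  0.3] gap -0.0003
[ 0.4467 -0.2675  0.195 ] -> shift cm [-2.199e+01 -2.493e+01 -1.000e-02]
[ 0.4467 -0.2675  0.1   ] -> shift cm [-21.99 -24.93   9.49]
```

Request:
send_rows(series=[-22,-24.9,0,0,0,0,0.4,-22,-24.9,0,0,0,0,0.4,-22,-24.9,0,0,0,0,0.4,-22,-24.9,0,0,0,0,0.4,-22,-24.9,0,0,0,0,0.4,-22,-24.9,0,0,0,0,0.4,-22,-24.9,0,0,0,0,0.4,-22,-24.9,0,0,0,0,0.4,-22,-24.9,4,0,0,0,0.4,-22,-24.9,8,0,0,0,0.4])

```text
clock: 8.0
tcp_pos: [0.4492, -0.2721, 0.116]
orientation: [0.004, 0.326, 0.945, -0.001]
wrist_force: [-0.0, 0.1, -0.1]
finger_gap: 0.034
```

Request:
send_rows(series=[0,0,0,0,0,0,0.4,0,0,0,0,0,0,0.4,0,0,0,0,0,0,0.4])

```text
clock: 8.25
tcp_pos: [0.4479, -0.2669, 0.1163]
orientation: [0.001, 0.323, 0.946, -0.0]
wrist_force: [-0.1, 0.3, 1.0]
finger_gap: 0.0342
```

```bash
python3 -c "
from h import *
rel([[.4467,-.2675,.10],[.4467,-.2675,.03]])"
```

```text
t 8.25 tcp [ 0.4479 -0.2669  0.1163] y-dir 52.3 tilt -1.0 F [-0.1  0.3  1. ] gap 0.0342
[ 0.4467 -0.2675  0.1   ] -> shift cm [ 0.06 -0.12  1.63]
[ 0.4467 -0.2675  0.03  ] -> shift cm [ 0.07 -0.12  8.63]
```

Request:
send_rows(series=[0.1,-0.1,1.6,0,0,0,0.4,0.1,-0.1,2.8,0,0,0,0.4,0.1,-0.1,3.8,0,0,0,0.4,0.1,-0.1,4.6,0,0,0,0.4,0.1,-0.1,5.4,0,0,0,0.4,0.1,-0.1,6.2,0,0,0,0.4,0.1,-0.1,7.0,0,0,0,0.4,0.1,-0.1,7.8,0,0,0,0.4,0.1,-0.1,8.6,0,0,0,0.4,0.1,-0.1,8.6,0,0,0,0.4])

```text
clock: 9.08
tcp_pos: [0.4452, -0.2654, 0.027]
orientation: [-0.001, 0.323, 0.946, 0.001]
wrist_force: [-0.4, -0.2, 0.3]
finger_gap: 0.0342
```

```bash
python3 -c "
from h import *
rel([[.4467,-.2675,.03]])"
```

```text
t 9.08 tcp [ 0.4452 -0.2654  0.027 ] y-dir 52.3 tilt -1.0 F [-0.4 -0.2  0.3] gap 0.0342
[ 0.4467 -0.2675  0.03  ] -> shift cm [-0.25 -0.08 -0.3 ]
```

Straddling with no contact force. Now I'll push slowly along tool +y.

Request:
send_rows(series=[-0.1,0.4,-0.2,0,0,0,0.4,-0.1,0.7,-0.2,0,0,0,0.4,-0.1,1.0,-0.2,0,0,0,0.4,-0.1,1.2,-0.2,0,0,0,0.4,-0.1,1.4,-0.2,0,0,0,0.4,-0.1,1.6,-0.2,0,0,0,0.4,-0.1,1.8,-0.2,0,0,0,0.4,-0.1,2.0,-0.2,0,0,0,0.4,-0.1,2.2,-0.2,0,0,0,0.4,-0.1,2.4,-0.2,0,0,0,0.4])

```text
clock: 9.92
tcp_pos: [0.4617, -0.2476, 0.0307]
orientation: [-0.0, 0.323, 0.946, 0.0]
wrist_force: [-1.8, 0.0, 0.2]
finger_gap: 0.0344
```

```bash
python3 -c "
from h import *
rel([[.4718,-.2349,.03]])"
```

```text
t 9.92 tcp [ 0.4617 -0.2476  0.0307] y-dir 52.3 tilt -1.0 F [-1.8  0.   0.2] gap 0.0344
[ 0.4718 -0.2349  0.03  ] -> shift cm [-0.02  1.62  0.07]
```

Request:
send_rows(series=[0,0.2,0,0,0,0,0.4,0,0.4,0,0,0,0,0.4,0,0.6,0,0,0,0,0.4,0,0.8,0,0,0,0,0.4,0,1.0,0,0,0,0,0.4,0,1.2,0,0,0,0,0.4,0,1.4,0,0,0,0,0.4,0,1.5,0,0,0,0,0.4,0,1.6,0,0,0,0,0.4,0,1.6,0,0,0,0,0.4])

```text
clock: 10.75
tcp_pos: [0.472, -0.2352, 0.031]
orientation: [0.0, 0.323, 0.946, 0.0]
wrist_force: [0.8, -0.7, 0.2]
finger_gap: 0.0344
```

Request:
send_rows(series=[0,0,0,0,0,0,0.4,0,0,0,0,0,0,0.4,0,0,0,0,0,0,0.4,0,0,0,0,0,0,0.4,0,0,0,0,0,0,0.4,0,0,0,0,0,0,0.4])

```text
clock: 11.25
tcp_pos: [0.4714, -0.2351, 0.0308]
orientation: [-0.0, 0.323, 0.946, 0.0]
wrist_force: [0.2, -0.6, -0.4]
finger_gap: 0.0343
```

```bash
python3 -c "
from h import *
rel([[.4718,-.2349,.03]])"
```

```text
t 11.25 tcp [ 0.4714 -0.2351  0.0308] y-dir 52.3 tilt -1.0 F [ 0.2 -0.6 -0.4] gap 0.0343
[ 0.4718 -0.2349  0.03  ] -> shift cm [-0.02  0.04  0.08]
```

Back off 5 mm, lift, and retreat to look.

Request:
send_rows(series=[0,-0.6,0,0,0,0,0.4,0,-0.6,0,0,0,0,0.4,0,-0.6,-3,0,0,0,0.4,0,-0.6,-7,0,0,0,0.4,0,-0.6,-11,0,0,0,0.4,0,-0.6,-14,0,0,0,0.4,14,12,-16,0,0,0,0,14,12,-16,0,0,0,0,14,12,-16,0,0,0,0,14,12,-16,0,0,0,0])

```text
clock: 12.08
tcp_pos: [0.4375, -0.0758, 0.1888]
orientation: [0.0, 0.324, 0.946, 0.0]
wrist_force: [0.5, -0.0, -0.3]
finger_gap: 0.0
```

Request:
send_rows(series=[8,9,0,0,0,0,0,8,9,0,0,0,0,0,8,9,0,0,0,0,0,8,9,0,0,0,0,0,8,9,0,0,0,0,0])

```text
clock: 12.5
tcp_pos: [0.4294, 0.0451, 0.1886]
orientation: [0.0, 0.321, 0.947, 0.0]
wrist_force: [0.1, -1.2, -0.3]
finger_gap: 0.0001
```

Run:
```python
from h import *
rel([])
a=read_camera("side"); b=read_camera("top"); cv2.imwrite("pics/side3.png",a); cv2.imwrite("pics/top3.png",b)
cv2.imwrite("pics/p9.png",np.hstack([cv2.resize(a[195:275,225:305],(400,400),interpolation=cv2.INTER_CUBIC),cv2.resize(b[180:260,215:295],(400,400),interpolation=cv2.INTER_CUBIC)]))
for n,i in(("side",a),("top",b)):
    print(n,[(x["box"],round(x["p"],2)) for x in silhouettes(n,"slider")])
```

```text
t 12.5 tcp [0.4294 0.0451 0.1886] y-dir 52.6 tilt -1.0 F [ 0.1 -1.2 -0.3] gap 0.0001
side [([255.4, 216.8, 12.6, 7.2], 0.47)]
top []
```

View pics/p9.png

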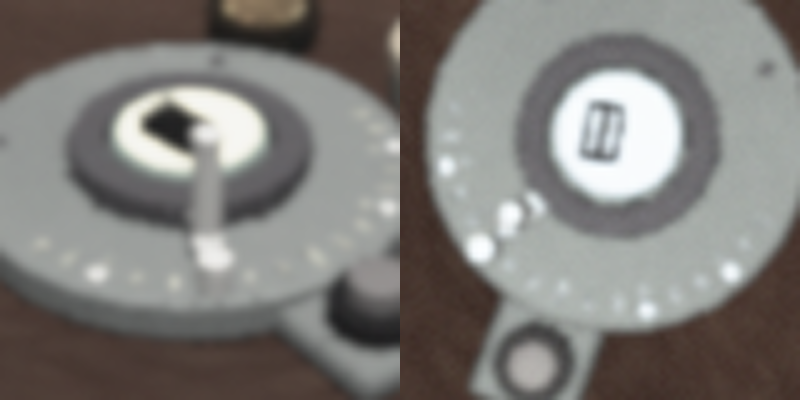

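Picture 9: the pin top is now at side (265,221) and top (236.8,222.4). The -30° prediction is (266,220) and (236.5,223), so the ring is at about -30 to -32°, inside the ±4.4° band. The lever points at the peg and the slider hasn't moved. Next is the button, with shut fingers and the tool turned about 44° to keep the linkage clear of the pin.

```bash
python3 -c "
from h import *
rel([[.3908,-.2509,.17]])"
```

```text
t 12.7 tcp [0.43   0.0422 0.1884] y-dir 52.2 tilt -1.0 F [ 0.1 -0.1 -0.3] gap 0.0001
[ 0.3908 -0.2509  0.17  ] -> shift cm [-14.87 -25.56   1.84]
```

Request:
send_rows(series=[-14.9,-25.6,1.8,0,0,-44,0,-14.9,-25.6,1.8,0,0,-44,0,-14.9,-25.6,1.8,0,0,-44,0,-14.9,-25.6,1.8,0,0,-44,0,-14.9,-25.6,1.8,0,0,-44,0,-14.9,-25.6,1.8,0,0,-44,0,-14.9,-25.6,1.8,0,0,-44,0,-14.9,-25.6,1.8,0,0,-44,0,-14.9,-25.6,1.8,0,0,-44,0,-14.9,-25.6,1.8,0,0,-44,0])

```text
clock: 13.53
tcp_pos: [0.39, -0.2548, 0.1699]
orientation: [-0.0, -0.051, 0.999, -0.0]
wrist_force: [0.2, 0.4, -0.1]
finger_gap: 0.0
```

Request:
send_rows(series=[0,0,2,0,0,0,0,0,0,4,0,0,0,0,0,0,6,0,0,0,0,0,0,8,0,0,0,0,0,0,8,0,0,0,0,0,0,8,0,0,0,0,0,0,8,0,0,0,0])

```text
clock: 14.12
tcp_pos: [0.3915, -0.2505, 0.0914]
orientation: [0.0, -0.055, 0.998, -0.0]
wrist_force: [0.1, -0.2, -0.1]
finger_gap: 0.0
```

```bash
python3 -c "
from h import *
rel([[.3908,-.2509,.03],[.3908,-.2509,.012]])"
```

```text
t 14.12 tcp [ 0.3915 -0.2505  0.0914] y-dir 96.3 tilt -1.0 F [ 0.1 -0.2 -0.1] gap 0.0
[ 0.3908 -0.2509  0.03  ] -> shift cm [ 0.08 -0.03  6.14]
[ 0.3908 -0.2509  0.012 ] -> shift cm [ 0.08 -0.03  7.94]
```

Request:
send_rows(series=[0.1,0,2,0,0,0,0,0.1,0,4,0,0,0,0,0.1,0,5.5,0,0,0,0,0.1,0,6.5,0,0,0,0,0.1,0,6.8,0,0,0,0,0.1,0,7.1,0,0,0,0,0.1,0,7.1,0,0,0,0,0.1,0,7.1,0,0,0,0])

```text
clock: 14.78
tcp_pos: [0.391, -0.2511, 0.0205]
orientation: [0.001, -0.055, 0.998, -0.001]
wrist_force: [0.4, -0.3, 0.0]
finger_gap: 0.0001
```

Request:
send_rows(series=[0,0,0.2,0,0,0,0,0,0,0.4,0,0,0,0,0,0,0.5,0,0,0,0,0,0,0.6,0,0,0,0,0,0,0.6,0,0,0,0,0,0,0.6,0,0,0,0])

```text
clock: 15.28
tcp_pos: [0.3901, -0.2504, 0.0133]
orientation: [-0.0, -0.055, 0.998, 0.0]
wrist_force: [-0.3, 1.1, -0.5]
finger_gap: -0.0001
```

Request:
send_rows(series=[0,0,0.1,0,0,0,0,0,0,0.2,0,0,0,0,0,0,0.2,0,0,0,0,0,0,0.2,0,0,0,0])

```text
clock: 15.62
tcp_pos: [0.3902, -0.2504, 0.0113]
orientation: [-0.0, -0.055, 0.998, 0.0]
wrist_force: [0.5, 0.2, 0.5]
finger_gap: -0.0001
```

Request:
send_rows(series=[0,0,0.1,0,0,0,0,0,0,0.2,0,0,0,0,0,0,0.2,0,0,0,0,0,0,0.2,0,0,0,0])

```text
clock: 15.95
tcp_pos: [0.3903, -0.2505, 0.0095]
orientation: [0.0, -0.055, 0.998, -0.0]
wrist_force: [-0.9, 0.4, 2.8]
finger_gap: 0.0
```

Request:
send_rows(series=[0,0,0.1,0,0,0,0,0,0,0.2,0,0,0,0,0,0,0.2,0,0,0,0,0,0,0.2,0,0,0,0])

```text
clock: 16.28
tcp_pos: [0.3902, -0.2505, 0.0075]
orientation: [0.0, -0.055, 0.998, 0.0]
wrist_force: [0.6, 1.3, 3.5]
finger_gap: -0.0003
```

Request:
send_rows(series=[0,0,0.1,0,0,0,0,0,0,0.2,0,0,0,0,0,0,0.2,0,0,0,0,0,0,0.2,0,0,0,0])

```text
clock: 16.62
tcp_pos: [0.3903, -0.2505, 0.0055]
orientation: [0.0, -0.055, 0.998, 0.0]
wrist_force: [-0.9, 0.9, 4.0]
finger_gap: 0.0001
```

Request:
send_rows(series=[0,0,0.1,0,0,0,0,0,0,0.15,0,0,0,0,0,0,0.15,0,0,0,0,0,0,0.15,0,0,0,0])

```text
clock: 16.95
tcp_pos: [0.3903, -0.2506, 0.005]
orientation: [0.0, -0.055, 0.998, -0.0]
wrist_force: [-3.2, 3.0, 14.4]
finger_gap: 0.0001
```

Request:
send_rows(series=[0,0,0.05,0,0,0,0,0,0,0.1,0,0,0,0,0,0,0.1,0,0,0,0,0,0,0.1,0,0,0,0])

```text
clock: 17.28
tcp_pos: [0.3904, -0.2506, 0.0048]
orientation: [0.0, -0.055, 0.998, -0.0]
wrist_force: [-4.6, 5.2, 22.8]
finger_gap: -0.0
```

There is a hard stop at reported 5 mm, about 6 mm after first contact, so the button is fully down. Now release, lift and retreat.

Request:
send_rows(series=[0,0,-0.3,0,0,0,0,0,0,-0.8,0,0,0,0,0,0,-2,0,0,0,0,0,0,-5,0,0,0,0,0,0,-9,0,0,0,0,0,0,-13,0,0,0,0,0,0,-17,0,0,0,0,0,0,-18,0,0,0,0,0,12,-18,0,0,0,0,0,12,-18,0,0,0,0])

```text
clock: 18.12
tcp_pos: [0.3821, -0.1688, 0.1836]
orientation: [0.001, -0.053, 0.999, -0.001]
wrist_force: [-0.3, 1.0, -0.8]
finger_gap: -0.0002
```

Request:
send_rows(series=[0,25,0,0,0,0,0,0,25,0,0,0,0,0,0,25,0,0,0,0,0,0,25,0,0,0,0,0,0,25,0,0,0,0,0,0,25,0,0,0,0,0,0,25,0,0,0,0,0,0,25,0,0,0,0,0])

```text
clock: 18.78
tcp_pos: [0.3527, 0.0834, 0.1825]
orientation: [-0.0, -0.059, 0.998, 0.0]
wrist_force: [0.8, 0.5, 0.1]
finger_gap: 0.0003
```

Run:
```python
from h import *
rel([])
a=read_camera("side"); b=read_camera("top")
for n,i in(("side",a),("top",b)):
    o=cv2.imread(f"pics/{n}3.png"); d=cv2.absdiff(o,i).max(2)[165:290,215:335]; ys,xs=np.nonzero(d>30); print(n,"diff px vs set picture",len(xs))
cv2.imwrite("pics/p10.png",np.hstack([cv2.resize(a[185:285,225:325],(400,400),interpolation=cv2.INTER_CUBIC),cv2.resize(b[170:270,215:315],(400,400),interpolation=cv2.INTER_CUBIC)]))
```

```text
t 18.78 tcp [0.3527 0.0834 0.1825] y-dir 96.7 tilt -1.0 F [0.8 0.5 0.1] gap 0.0003
side diff px vs set picture 231
top diff px vs set picture 0
```

View pics/p10.png

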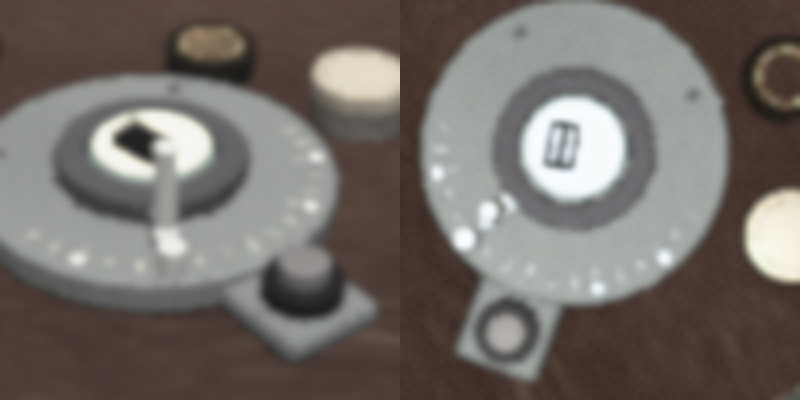

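Picture 10: the lever still points at the peg (pin top side about (265.5,221.7), top view identical to the set picture). The button is up, and the slider, pot and tape are in place. The side differences appear to come from the arm at the left edge of the crop. Handing in.

```bash
python3 -c "
from h import *
rel([]); print(hand_in())"
```

```text
t 18.88 tcp [0.3536 0.0809 0.1826] y-dir 96.4 tilt -1.0 F [-0.1  0.3 -0.1] gap -0.0002
the job is handed in; nothing more can be done
None
```

The job is handed in at 18.9 s. The ring is set to the peg in the -30° hole, and the button was pressed fully down and has come up again. `hand_in` gives no verdict, so this rests on my own checks.

- **First push missed:** it passed over the top of the pin without moving anything. The pictures showed the fingertips about 19 mm above the reported tool position. I lowered the tool by that much and the second push moved the ring.
- **Ring:** the top view gives about -30° and the side view about -32°. The two disagree by about 2°, but both are within the ±4.4° allowed.
- **Button:** contact came at a reported height of about 11 mm, some 6 mm lower than I expected even with the 19 mm correction; I did not find out why. It then travelled about 6 mm to a hard stop, where the force rose from 4 N to 23 N.
- **Last pictures:** the top view is unchanged from before the press, with the button up and the slider, pot and tape in place. The side view differed in 231 pixels. I put that down to the arm at the picture's edge but did not check it separately.
- **Robot:** it stands clear, with no contact force.

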